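# Plug the pressure sensor into the quick coupler

### The job

Fit the red pressure sensor with the blue band into the quick coupler on the valve block: pull the coupler's brass sleeve right back until it stays back, then press the sensor's nose home, gently, until the sleeve snaps fully forward and locks it. Let go, and leave the other plugs, the wrench and the brass cap where they are.

Things in the scene. Friction and masses are not known exactly. Their poses are not given: they have to be found in the camera images.
- sensor: Red round pressure sensor with a blue band, 97 mm tall, 0.15 to 0.25 kg, standing nose down in one of the rack's holes. Origin: centre of the nose tip; z up along its axis. Steel nose 18 mm diameter from 0 to 37 mm (2 mm chamfer at the tip; 12 mm diameter locking groove from 16 to 24.5 mm). Yaw does not matter. More than 30 N between it and the coupler or block damages it.
- sensor_grip (a point): Point on the sensor's axis 64 mm above the nose tip, in the middle of its red body to grip: 28 mm diameter, from 43 to 85 mm above the nose tip. Below the body a steel flange 30 mm diameter (37 to 43 mm), above it a black connector 18 mm diameter (85 to 97 mm).
- valve_block: Fixed aluminium block 110 x 110 x 40 mm, quick coupler upright in the middle of its top. Origin: centre of its underside, on the coupler's axis; z up. A brass gauge (top 64 mm above the table) reaches 101 mm to +x, a needle valve with black bar handle (30 mm high) 95 mm to -x, small fittings 79 mm to +-y, 30 mm high: the fingers have most room on the +-y sides.
- coupler_axis (a point): Point on the coupler's vertical axis at the block's top, 40 mm above the table. The coupler is screwed in to an unmeasured depth: its mouth (rim) is 96 to 114 mm above the table, to be found by feel or sight. Steel core 30 mm diameter; bore 19.5 mm diameter with a 3 mm deep lead-in cone, 25 mm wide at the rim. With the sleeve forward, jaws close the bore 11.5 mm below the mouth.
- coupler_root (a point): Point on the coupler's axis at table height. How it locks: with the sleeve latched back the nose enters freely and meets a trigger pin 29.5 mm below the mouth; pressed about 3.5 mm farther (about 9 N at first, then less) it trips the sleeve, which snaps forward, and the jaws close in the groove. Hard seat 34 mm below the mouth (flange then 3 mm above it); locked, 2.5 mm upward play.
- sleeve (a joint): Slide of the coupler's knurled brass sleeve, m: 0 fully forward (up, at the mouth), 0.012 fully back (down, hard stop). Sleeve 40 mm outer diameter, 31 mm tall, upper edge 1 mm below the mouth when forward; grip it or press it down. An over-centre spring pushes it forward with about 10 N, less from 0.006 on, until 0.0085; farther back it stays back by itself, held with about 9 N.
- rack: Fixed black rack 75 x 210 x 42 mm with three vertical square through holes, 20 mm wide, at its centre and 60 mm to either side along its y axis; the three plug devices stand in them, in any order, their flanges resting on its top and nose tips 5 mm above the table. Origin: centre of its underside.
- plug_grey: Bystander: short plain-aluminium blanking plug, 81 mm tall, 26 mm across, same steel nose as the sensor, standing in the rack. Origin: centre of its nose tip; z up.
- plug_yellow: Bystander: yellow plug 87 mm tall, 24 mm across, with a wider black top (29 mm), same steel nose, standing in the rack. Origin: centre of its nose tip; z up.
- wrench: Bystander: flat steel ring wrench 152 mm long, 10 mm thick; origin at its middle, underside.
- brass_cap: Bystander: brass cap 28 mm across, 24 mm tall; origin centre of its underside.
There are look-alikes about, which are no part of the job. What is shaped like the sensor but green or orange is not meant.

How it is judged:
By the outcome, as a careful person would: the job done as asked, in the order asked, and still so for the second after the job is handed in, with the robot touching nothing.
It also fails if it takes over 64 s, if anything falls off the work surface, if the arm or the gripper's body presses on something with over 40 N, if the wrist force passes 120 N, or if a joint passes its speed limit or range.

### The arm

A 7-joint arm with a two-finger parallel gripper is mounted at the origin on the work surface. World frame = base frame: x ahead of the robot, y to its left, z up, the work surface at z = 0. Lengths are in m, angles in rad, forces in N, time in s.
With the tool pointing down it reaches from about 0.35 to 0.9 m from the base axis. Payload 19.9 kg.
Tool frame: the origin (TCP) lies on the centre line of the jaws, within the pads' length; the fingertips stand arm.tip_reach ahead of it and the grasp point (between the pads) lies 2 mm behind it (arm.tip_reach is the distance from the TCP to the fingertips, in m); z points along the fingers, y is the line along which they close (so a half turn about z gives the same grasp; the last joint's range is limited). The gripper opens to 85 mm and grips with 20 to 120 N. Pads are 22 mm wide; open, the fingers measure 114 mm over their backs; the gripper's body (76 mm by 85 mm) begins 54 mm behind the grasp point. The pads swing forward as they close: fully open they stand 13 mm farther back than shut.
Start: joints at [-1.319, 0.417, -0.01, 1.614, 0.005, 1.111, -0.053], TCP at [0.18, 0.598, 0.248] pointing down, gripper open.
Joint ranges: [-2.81, 2.81], [-0.39, 2.02], [-1.27, 1.25], [0.06, 2.57], [-1.19, 4.33], [0.19, 2], [-2.82, 2.82]. Speed limits (rad/s): [1.89, 1.89, 2.39, 2.39, 3.01, 3.01, 3.01].

### API

Orientations are given as a rotation vector (axis times angle).
In Python, from rig import arm gives the robot as it stands. The module is installed in compiled form; this text tells all that it offers.
- The arm moves only by the shell command python3 -m handwheel 'ROWS' [FORCE]. ROWS is a JSON object whose one key "plan" holds a list of rows, each an object of numbers: "claw": the closure, from -1 (fully open) to 1 (shut); "x", "y", "z": the shift along the tool's x, y, z in mm; "ax", "ay", "az": the turn, a rotation vector about the tool's x, y, z in degrees. In form: {"plan": [{"claw": .., "x": .., "y": .., "z": .., "ax": .., "ay": .., "az": ..}, ...]}. A call has 1 to 20 rows; each row is the pose to reach, as a shift and turn from the pose commanded when the call began, along the tool's axes at that moment; what a row does not reach only later rows make up. A row lasts 1/10 s, in which the tool goes at most 50 mm and 8.59 degrees, less where a joint would pass 70% of its speed; a pose out of reach is approached as far as the arm can. A call with a gripper value outside its range is refused whole. The fingers move at their own pace and stop on an object; FORCE is the grip in N (left out, the last holds). Time passes only in rows, so rows that repeat a pose let the fingers close. It gives the time, the measured TCP pose, the force, the opening and the grip force at its end, in the units of the state.
- arm.observe(): the state, without advancing time (a new reading comes with each control period).
- arm.camera(name): name is "scene" or "side" or "wrist"; returns the picture (480x640x3 uint8, blue, green, red); there is no depth.
- arm.camera_model(name): a dict with "fovy" (degrees; the focal length in pixels is half the picture's height over the tangent of half this angle, whatever the lens; pixels are square), "cx", "cy" (the principal point, pixels), "rvec" (rotation vector, rad) and "tvec" (3), from world to camera coordinates, as OpenCV has them. Camera axes: x right, y down, z forward; pixel columns grow to the right and rows downward; lengths in m; the calibration is good to about 2 mm. A picture is of the moment at which its call begins: read the wrist's pose just before it. camera_model takes no time and is no camera call; for the wrist camera it gives the pose at the moment of the call.
- arm.finish_job(): hands the job in; it is judged then, once.
Trained networks look in the newest picture that a camera, given by its name, has taken for a name from the list of things; names that differ only in an ending like _2 or _b are one class to them, and where a whole thing is asked for, a point or a joint stands for the part that bears it (a point fixed in the world has none). Each returns a list of dicts, best first, with "confidence" (0 to 1); they miss things now and then, are a little off and sometimes report something else, mostly with a low value. They report only what shows in the picture. A call takes as long as a camera call. They do not tell look-alikes from the thing itself.
- arm.silhouettes(target, camera): "pixels" (480x640 bool, what is visible of it) and "extent" ([centre column, centre row, width, height] in pixels, round what is visible of it).
The state is a dict: "t": time; "qpos": joint angles; "joint_velocities": joint speeds; "joint_efforts": joint torques, N m; "tcp_pos": TCP position; "eef_rot": TCP orientation; "wrist_force": force on the tool from outside, world axes, zero at the start; "wrist_torque": the same for the moment, N m; "grip_width": finger opening in m; "grip_force": force on a finger pad.
Only numpy, scipy, OpenCV 4.12 (cv2) and the standard library are available. Lean on these libraries where they do the work, as an engineer would, in place of code of your own. Each camera call takes 0.05 s, during which the arm holds its last target. There are 200 camera calls.

## Working session

There is one attempt and no reset: what is moved stays moved. The work goes in short steps, Python scripts to look and compute and a shell command to move; the robot and the scene stay as the last step left them, time stands still between calls to the robot, and variables do not carry over. Pictures are saved under pics/ and viewed, at most 10 in all, crops included, and the job is handed in when it is done.

```bash
mkdir -p pics; cat > h.py <<'E'
import numpy as np, cv2
from rig import arm
def cam(n):
    m=arm.camera_model(n); f=240/np.tan(np.radians(m["fovy"])/2)
    K=np.array([[f,0,m["cx"]],[0,f,m["cy"]],[0,0,1]]); R=cv2.Rodrigues(np.array(m["rvec"],float))[0]
    return K,R,np.array(m["tvec"],float)
def proj(n,p,M=None):
    K,R,t=M or cam(n); q=K@(R@np.array(p)+t); return q[:2]/q[2]
def ray(n,u,z,M=None):
    K,R,t=M or cam(n); d=R.T@np.linalg.inv(K)@np.array([u[0],u[1],1]); c=-R.T@t
    return c+d*(z-c[2])/d[2]
E
python3 - <<'E'
from h import *
s=arm.observe();print({k:np.round(v,3) for k,v in s.items()},arm.tip_reach)
ims=[]
for n in("scene","side"):
    im=arm.camera(n);cv2.imwrite(f"pics/{n}0.png",im)
    K,R,t=cam(n);print(n,-R.T@t,K[0,0])
    for o in("sensor","valve_block","sleeve","rack","plug_grey","plug_yellow","wrench","brass_cap"):
        print(o,[(round(d["confidence"],2),np.round(d["extent"]).astype(int).tolist()) for d in arm.silhouettes(o,n)][:4])
E
```

```text
{'t': np.float64(0.0), 'qpos': array([-1.319,  0.418, -0.01 ,  1.614,  0.005,  1.111, -0.053]), 'joint_velocities': array([ 0.   , -0.001,  0.   , -0.001, -0.001, -0.001, -0.   ]), 'joint_efforts': array([ 2.0000e-03, -8.6440e+01,  6.8000e-01, -4.3492e+01,  1.9000e-02,
        7.0000e-03,  0.0000e+00]), 'tcp_pos': array([0.18 , 0.598, 0.248]), 'eef_rot': array([-4.580e-01, -3.108e+00,  2.000e-03]), 'wrist_force': array([-1.112,  0.864,  0.019]), 'wrist_torque': array([-0.001,  0.007, -0.083]), 'grip_force': np.float64(0.0), 'grip_width': np.float64(0.085)} 0.017
scene [0.95500451 0.47358486 0.63784445] 443.245770670115
sensor [(0.85, [331, 240, 16, 40]), (0.83, [402, 248, 21, 44]), (0.83, [285, 271, 20, 47]), (0.62, [358, 266, 18, 36])]
valve_block [(0.62, [222, 198, 99, 64])]
sleeve [(0.82, [219, 178, 23, 20])]
rack [(0.94, [382, 314, 116, 113])]
plug_grey [(0.85, [403, 317, 15, 32])]
plug_yellow [(0.96, [380, 292, 21, 32])]
wrench [(0.74, [292, 247, 58, 44])]
brass_cap [(0.74, [502, 355, 16, 20])]
side [0.44676257 0.68551194 0.81220434] 558.4763991332002
sensor [(0.89, [295, 273, 17, 31]), (0.88, [361, 293, 16, 37]), (0.87, [254, 234, 16, 40]), (0.67, [317, 240, 16, 41])]
valve_block [(0.69, [300, 146, 97, 67])]
sleeve [(0.61, [301, 126, 22, 23])]
rack [(0.6, [283, 326, 87, 134]), (0.34, [273, 342, 16, 31])]
plug_grey [(0.62, [275, 342, 15, 29])]
plug_yellow [(0.74, [284, 306, 21, 34])]
wrench [(0.78, [308, 221, 82, 17])]
brass_cap [(0.57, [323, 453, 23, 27])]
```

View pics/scene0.png

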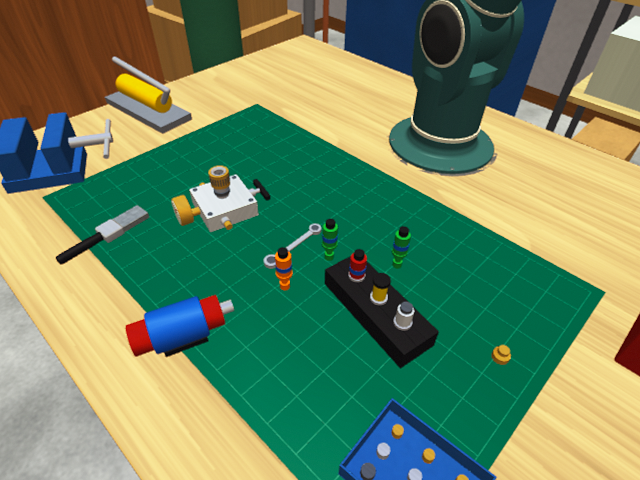

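View pics/side0.png

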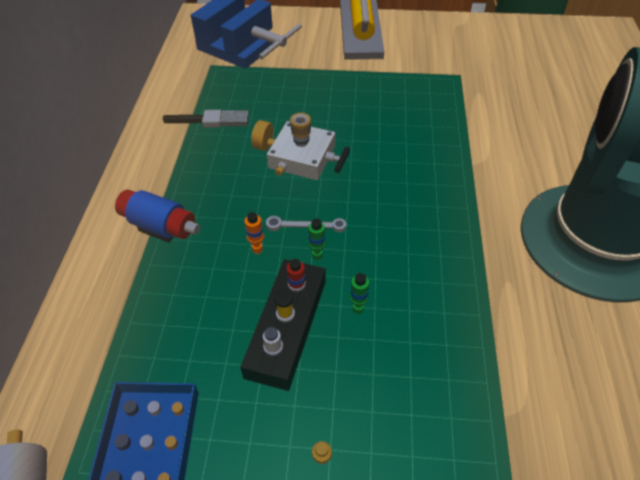

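```bash
cat >> h.py <<'E'
from scipy.optimize import least_squares
A=np.linspace(0,2*np.pi,60)
def rings(x,y,L): return np.concatenate([np.c_[x+r*np.cos(A),y+r*np.sin(A),np.full(60,z)] for r,z in L])
def bbox(n,P,M):
    K,R,t=M; q=(K@(R@P.T+t[:,None])).T; q=q[:,:2]/q[:,2:]; return np.r_[q.min(0),q.max(0)]
def ext(e): c,r,w,h=e; return np.array([c-w/2,r-h/2,c+w/2,r+h/2])
SENS=[(.015,.042),(.015,.048),(.014,.09),(.009,.09),(.009,.102)]
def sleeveL(h,back=0): return [(.02,h-.001-back),(.02,h-.032-back),(.015,h)]
E
python3 - <<'E'
from h import *
MS={n:cam(n) for n in("scene","side")}
for n in MS: arm.camera(n)
S={n:min(arm.silhouettes("sensor",n),key=lambda d:np.hypot(*(np.array(d["extent"][:2])-g)))for n,g in(("scene",(358,266)),("side",(295,273)))}
C={n:arm.silhouettes("sleeve",n)[0] for n in MS}
f=lambda p:np.r_[tuple(bbox(n,rings(p[0],p[1],SENS),MS[n])-ext(S[n]["extent"]) for n in MS)]
r=least_squares(f,[.5,.2]);print("sensor",r.x,r.fun.round(1))
f=lambda p:np.r_[tuple(bbox(n,rings(p[0],p[1],sleeveL(p[2])),MS[n])-ext(C[n]["extent"]) for n in MS)]
r=least_squares(f,[.5,-.2,.105]);print("coupler",r.x,r.fun.round(1))
for n in MS:
    for o,z in(("plug_yellow",.06),("plug_grey",.06),("wrench",.005),("brass_cap",.012)):
        for d in arm.silhouettes(o,n)[:1]: print(n,o,ray(n,d["extent"][:2],z).round(3))
a=cv2.imread("pics/scene0.png");b=cv2.imread("pics/side0.png")
a=cv2.resize(a[150:350,155:455],None,fx=2.6,fy=2.6,interpolation=3)[:,:780]
cv2.imwrite("pics/crop.png",a)
E
```

```text
sensor [0.53757207 0.17073518] [ 0.9 -1.8  0.8 -2.3 -1.6 -1.8 -1.5  2.5]
coupler [ 0.56894052 -0.17255188  0.10430879] [ 2.1  0.6 -1.3  0.7  2.4 -2.7 -2.5  1.2]
scene plug_yellow [0.56  0.288 0.06 ]
scene plug_grey [0.559 0.287 0.06 ]
scene wrench [0.547 0.011 0.005]
scene brass_cap [0.478 0.429 0.012]
side plug_yellow [0.55  0.226 0.06 ]
side plug_grey [0.557 0.288 0.06 ]
side wrench [0.533 0.003 0.005]
side brass_cap [0.469 0.431 0.012]
```

View pics/crop.png

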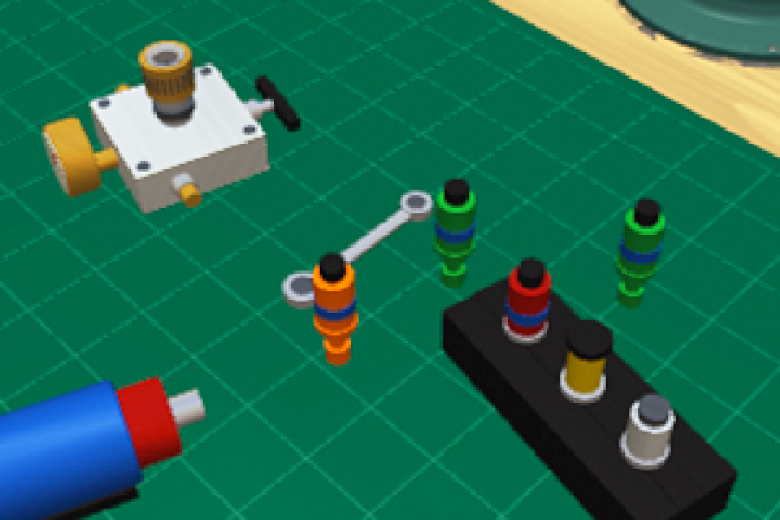

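```bash
cat >> h.py <<'E'
from scipy.spatial.transform import Rotation as Ro
def go(p,yaw=None):
    "shift/turn in tool axes to reach p, tool y along world angle yaw (deg, mod 180)"
    s=arm.observe(); R=Ro.from_rotvec(s["eef_rot"]); T=R
    if yaw is not None:
        c=[]
        for k in(0,180):
            a=np.radians(yaw+k); y=np.array([np.cos(a),np.sin(a),0]); z=np.array([0,0,-1.])
            c.append(Ro.from_matrix(np.c_[np.cross(y,z),y,z]))
        T=min(c,key=lambda q:(R.inv()*q).magnitude())
    print("xyz",(R.inv().apply(np.array(p)-s["tcp_pos"])*1e3).round(1),"rot",np.degrees((R.inv()*T).as_rotvec()).round(2),"F",s["wrist_force"].round(1),"tcp",s["tcp_pos"].round(4),"t",round(float(s["t"]),2))
E
python3 - <<'E'
from h import *
g=ray("scene",(178,210),.045);g2=ray("side",(261,135),.045);k=ray("scene",(261,188),.06);k2=ray("side",(344,158),.06)
print(g,g2,k,k2); 
for a,b in((g,k),(g2,k2)): print(np.degrees(np.arctan2(*(a-b)[[1,0]])))
# fitting on +y side
print(ray("scene",(228,223),.055),ray("side",(281,168),.055))
K,R,t=cam("wrist");print(Ro.from_rotvec(arm.observe()["eef_rot"]).inv().apply(-R.T@t-arm.observe()["tcp_pos"]))
go([.569,-.172,.25],90)
E
```

```text
[ 0.66198083 -0.19982529  0.045     ] [ 0.64998567 -0.19353668  0.045     ] [ 0.50779528 -0.12192993  0.06      ] [ 0.47363763 -0.12069452  0.06      ]
-26.80314933338639
-22.44351821968802
[ 0.61999575 -0.08834061  0.055     ] [ 0.59405139 -0.08900824  0.055     ]
[ 0.08460398 -0.00018751 -0.12544671]
xyz [-594.4 -625.4   -1.7] rot [-1.000e-02  0.000e+00 -1.677e+01] F [ 0.1 -0.1 -0.5] tcp [0.1804 0.5984 0.2482] t 1.6
```

```bash
python3 -m handwheel '{"plan":[{"claw":-1,"x":-48,"y":-50,"z":0},{"claw":-1,"x":-594,"y":-625,"z":0,"az":3},{"claw":-1,"x":-594,"y":-625,"z":0,"az":3},{"claw":-1,"x":-594,"y":-625,"z":0,"az":3},{"claw":-1,"x":-594,"y":-625,"z":0,"az":3},{"claw":-1,"x":-594,"y":-625,"z":0,"az":3},{"claw":-1,"x":-594,"y":-625,"z":0,"az":3},{"claw":-1,"x":-594,"y":-625,"z":0,"az":3},{"claw":-1,"x":-594,"y":-625,"z":0,"az":3},{"claw":-1,"x":-594,"y":-625,"z":0,"az":3},{"claw":-1,"x":-594,"y":-625,"z":0,"az":3},{"claw":-1,"x":-594,"y":-625,"z":0,"az":3},{"claw":-1,"x":-594,"y":-625,"z":0,"az":3},{"claw":-1,"x":-594,"y":-625,"z":0,"az":3},{"claw":-1,"x":-594,"y":-625,"z":0,"az":3},{"claw":-1,"x":-594,"y":-625,"z":0,"az":3},{"claw":-1,"x":-594,"y":-625,"z":0,"az":3},{"claw":-1,"x":-594,"y":-625,"z":0,"az":3},{"claw":-1,"x":-594,"y":-625,"z":0,"az":3},{"claw":-1,"x":-594,"y":-625,"z":0,"az":3}]}'
python3 - <<'E'
from h import *
M=cam("wrist");im=arm.camera("wrist");cv2.imwrite("pics/w1.png",im)
for d in arm.silhouettes("sleeve","wrist")[:2]: print(d["confidence"],d["extent"])
print(proj("wrist",[.569,-.172,.104],M), M[1].round(3), M[0][0,0]); go([.569,-.172,.25],70)
E
```

```text
[-191.65921     693.74972831] [[ 0.289  0.957 -0.001]
 [ 0.905 -0.273  0.327]
 [ 0.313 -0.095 -0.945]] 392.6579165990132
xyz [-594.4 -625.4   -1.7] rot [-0.    0.    3.22] F [-0.3  0.4 -0.2] tcp [0.1804 0.5984 0.2483] t 1.7invalid input
```

View pics/w1.png

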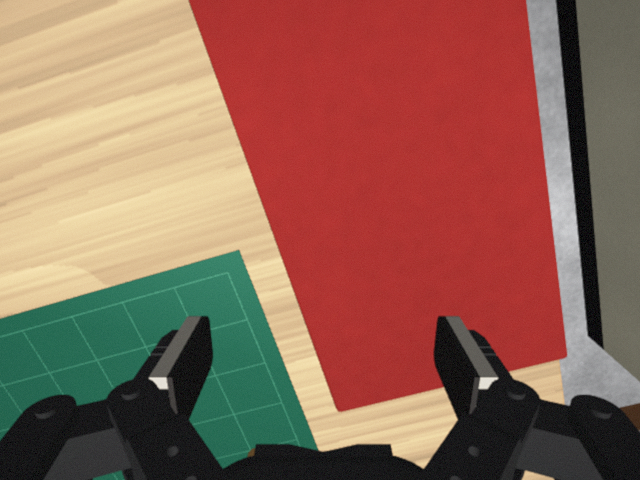

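```bash
python3 -m handwheel '{"plan":[{"claw":-1,"x":-30,"y":-32,"z":0,"ax":0,"ay":0,"az":0},{"claw":-1,"x":-594,"y":-625,"z":0,"ax":0,"ay":0,"az":3},{"claw":-1,"x":-594,"y":-625,"z":0,"ax":0,"ay":0,"az":3},{"claw":-1,"x":-594,"y":-625,"z":0,"ax":0,"ay":0,"az":3},{"claw":-1,"x":-594,"y":-625,"z":0,"ax":0,"ay":0,"az":3},{"claw":-1,"x":-594,"y":-625,"z":0,"ax":0,"ay":0,"az":3},{"claw":-1,"x":-594,"y":-625,"z":0,"ax":0,"ay":0,"az":3},{"claw":-1,"x":-594,"y":-625,"z":0,"ax":0,"ay":0,"az":3},{"claw":-1,"x":-594,"y":-625,"z":0,"ax":0,"ay":0,"az":3},{"claw":-1,"x":-594,"y":-625,"z":0,"ax":0,"ay":0,"az":3},{"claw":-1,"x":-594,"y":-625,"z":0,"ax":0,"ay":0,"az":3},{"claw":-1,"x":-594,"y":-625,"z":0,"ax":0,"ay":0,"az":3},{"claw":-1,"x":-594,"y":-625,"z":0,"ax":0,"ay":0,"az":3},{"claw":-1,"x":-594,"y":-625,"z":0,"ax":0,"ay":0,"az":3},{"claw":-1,"x":-594,"y":-625,"z":0,"ax":0,"ay":0,"az":3},{"claw":-1,"x":-594,"y":-625,"z":0,"ax":0,"ay":0,"az":3},{"claw":-1,"x":-594,"y":-625,"z":0,"ax":0,"ay":0,"az":3},{"claw":-1,"x":-594,"y":-625,"z":0,"ax":0,"ay":0,"az":3},{"claw":-1,"x":-594,"y":-625,"z":0,"ax":0,"ay":0,"az":3},{"claw":-1,"x":-594,"y":-625,"z":0,"ax":0,"ay":0,"az":3}]}'
python3 - <<'E'
from h import *
M=cam("wrist");im=arm.camera("wrist");cv2.imwrite("pics/w2.png",im)
for d in arm.silhouettes("sleeve","wrist")[:2]: print(d["confidence"],d["extent"])
print(proj("wrist",[.569,-.172,.104],M)); go([.569,-.172,.25],70)
E
```

```text
t: 3.7
tcp_pos: [0.5685, -0.1713, 0.248]
eef_rot: [-0.54, -3.094, -0.0]
wrist_force: [-0.6, 0.8, 0.6]
grip_width: 0.0857
grip_force: 0.0
0.96 [306.4, 223.1, 55.9, 63.5]
[322.69941748 227.86699684]
xyz [-1.  -1.5 -1.6] rot [ 0.03 -0.01  0.3 ] F [-0.2  0.7 -0.1] tcp [ 0.5686 -0.1703  0.2484] t 3.8
```

```bash
python3 - <<'E'
from h import *
n="wrist";M=cam(n);d=arm.silhouettes("sleeve",n)[0]
m=d["pixels"];im=cv2.imread("pics/w2.png")
e=ext(d["extent"])
for h in(.096,.105,.114):
    f=lambda p:bbox(n,rings(p[0],p[1],sleeveL(h)),M)-e
    r=least_squares(f,[.569,-.172]);print(h,r.x,r.fun.round(1))
f=lambda p:bbox(n,rings(p[0],p[1],sleeveL(p[2])),M)-e
r=least_squares(f,[.569,-.172,.104]);print(r.x,r.fun.round(1))
for c in cv2.findContours(m.astype(np.uint8),0,1)[0]: cv2.drawContours(im,[c],-1,(255,0,255),1)
cv2.imwrite("pics/w2m.png",cv2.resize(im[80:380,120:520],None,fx=2,fy=2,interpolation=3))
E
```

```text
0.096 [ 0.56811216 -0.18341918] [ 1.1  1.5 -1.1 -1.5]
0.105 [ 0.56567214 -0.182128  ] [ 0.2  0.6 -0.2 -0.6]
0.114 [ 0.56323211 -0.18083688] [-0.7 -0.4  0.7  0.5]
[ 0.56468032 -0.18160318  0.1086583 ] [-0.2  0.2  0.2 -0.1]
```

View pics/w2m.png

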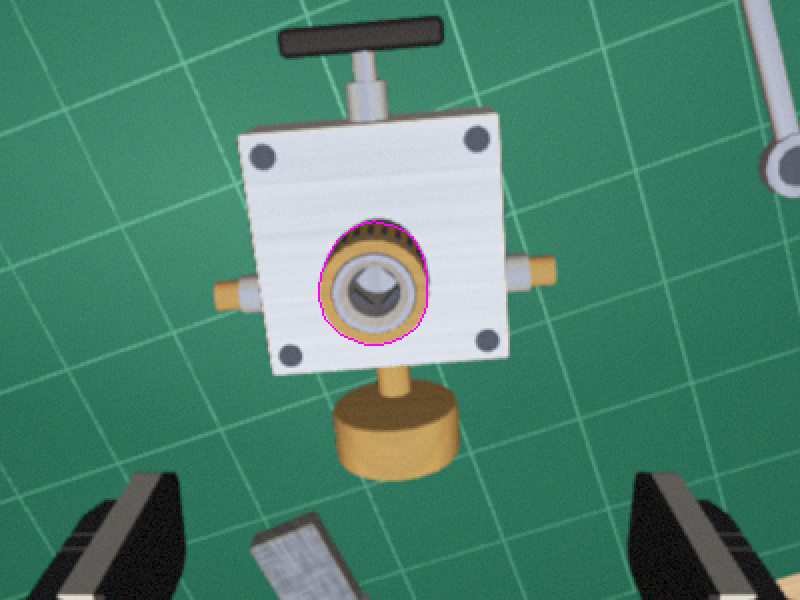

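```bash
python3 - <<'E'
from h import *
go([.565,-.1815,.175],68)
E
```

```text
xyz [ -0.4 -11.9  73.5] rot [0.03 0.   2.32] F [-0.3  0.7  0.2] tcp [ 0.5687 -0.1702  0.2485] t 3.85
```

```bash
python3 -m handwheel '{"plan":[{"claw":-1,"x":0,"y":-12,"z":40,"ax":0,"ay":0,"az":2},{"claw":-1,"x":0,"y":-12,"z":73,"ax":0,"ay":0,"az":2},{"claw":-1,"x":0,"y":-12,"z":73,"ax":0,"ay":0,"az":2}]}'
python3 - <<'E'
from h import *
n="wrist";M=cam(n);im=arm.camera(n);cv2.imwrite("pics/w3.png",im)
d=arm.silhouettes("sleeve",n)[0];e=ext(d["extent"]);print(d["confidence"],d["extent"])
f=lambda p:bbox(n,rings(p[0],p[1],sleeveL(p[2])),M)-e
r=least_squares(f,[.569,-.172,.104]);print(r.x,r.fun.round(1))
# rim centre: dark-to-light circles
g=cv2.medianBlur(cv2.cvtColor(im,6),3)
x,y,w,h=[int(v) for v in(e[0]-10,e[1]-10,e[2]-e[0]+20,e[3]-e[1]+20)]
cv2.imwrite("pics/w3c.png",cv2.resize(im[max(y,0):y+h,max(x,0):x+w],None,fx=4,fy=4,interpolation=3)); print(x,y)
go([r.x[0],r.x[1],.175],68)
E
```

```text
t: 4.15
tcp_pos: [0.5628, -0.1812, 0.1721]
eef_rot: [-0.591, -3.08, -0.0]
wrist_force: [-0.7, 0.2, 0.0]
grip_width: 0.0853
grip_force: 0.0
0.89 [322.2, 264.9, 73.6, 83.5]
[ 0.56597102 -0.18325889  0.10232936] [ 0.2 -0.2 -0.2  0.2]
275 213
xyz [-1.4 -0.7  1.3] rot [ 0.   -0.    0.29] F [ 0.2 -0.5  1.3] tcp [ 0.5649 -0.1821  0.1763] t 4.25
```

View pics/w3c.png

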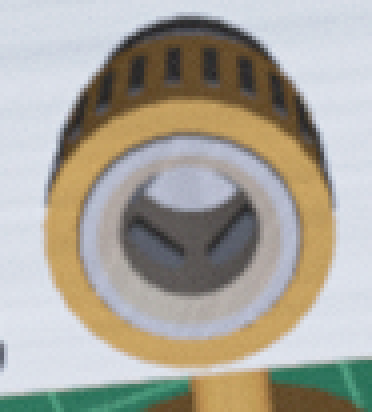

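```bash
python3 - <<'E'
from h import *
for i in range(2):
    arm.camera("wrist"); s=arm.observe(); print(s["tcp_pos"].round(4),s["t"])
n="wrist";K,R,t=cam(n)
for Z,nm,uv in((392.66*.04/72.5,"sleeve",(322.5,271.6)),(392.66*.03/55,"rim",(322.5,271.9))):
    p=np.linalg.inv(K)@np.array([*uv,1])*Z; print(nm,R.T@(p-t))
d=arm.silhouettes("sleeve",n)[0];e=ext(d["extent"])
f=lambda p:bbox(n,rings(p[0],p[1],sleeveL(p[2])),(K,R,t))-e
print(least_squares(f,[.569,-.172,.104]).x)
for h in (.1,.103,.106,.109): print(h,ray(n,(322.5,271.9),h))
go([.565,-.182,.1],68)
E
```

```text
[ 0.5654 -0.1824  0.1771] 4.3
[ 0.5656 -0.1825  0.1773] 4.35
sleeve [ 0.56894619 -0.18441589  0.10403771]
rim [ 0.56815388 -0.18409795  0.10634723]
[ 0.56371357 -0.18284163  0.10897228]
0.1 [ 0.57076068 -0.18521336  0.1       ]
0.103 [ 0.56951296 -0.18471327  0.103     ]
0.106 [ 0.56826523 -0.18421317  0.106     ]
0.109 [ 0.56701751 -0.18371307  0.109     ]
xyz [ 1.   0.3 77.2] rot [0.04 0.15 0.26] F [-0.1  0.5  0.2] tcp [ 0.5656 -0.1826  0.1773] t 4.4
```

```bash
python3 - <<'E'
from h import *
go([.567,-.1838,.094],68)
E
```

```text
xyz [-1.6 -0.6 83.3] rot [0.04 0.15 0.26] F [-0.1  0.5  0.2] tcp [ 0.5656 -0.1826  0.1773] t 4.4
```

```bash
python3 -m handwheel '{"plan":[{"claw":-1,"x":-1.5,"y":-0.5,"z":30,"ax":0,"ay":0,"az":0},{"claw":-1,"x":-1.5,"y":-0.5,"z":60,"ax":0,"ay":0,"az":0},{"claw":-1,"x":-1.5,"y":-0.5,"z":83,"ax":0,"ay":0,"az":0},{"claw":-1,"x":-1.5,"y":-0.5,"z":83,"ax":0,"ay":0,"az":0},{"claw":-0.2,"x":-1.5,"y":-0.5,"z":83,"ax":0,"ay":0,"az":0},{"claw":-0.1,"x":-1.5,"y":-0.5,"z":83,"ax":0,"ay":0,"az":0},{"claw":-0.1,"x":-1.5,"y":-0.5,"z":83,"ax":0,"ay":0,"az":0},{"claw":-0.1,"x":-1.5,"y":-0.5,"z":83,"ax":0,"ay":0,"az":0}]}' 25
python3 -c "
from h import *
go([.567,-.1838,.094],68)"
```

```text
t: 5.2
tcp_pos: [0.5663, -0.1838, 0.0933]
eef_rot: [0.593, 3.084, 0.0]
wrist_force: [-0.0, 0.8, 0.2]
grip_width: 0.0467
grip_force: 0.0
xyz [-0.6  0.3 -0.7] rot [0.02 0.08 0.23] F [-0.   0.8  0.2] tcp [ 0.5663 -0.1838  0.0933] t 5.2
```

Width at -0.1 is 46.7 mm. Now close on the sleeve.

```bash
python3 -m handwheel '{"plan":[{"claw":0,"x":0,"y":0,"z":0,"ax":0,"ay":0,"az":0},{"claw":0.1,"x":0,"y":0,"z":0,"ax":0,"ay":0,"az":0},{"claw":0.3,"x":0,"y":0,"z":0,"ax":0,"ay":0,"az":0},{"claw":0.3,"x":0,"y":0,"z":0,"ax":0,"ay":0,"az":0},{"claw":0.3,"x":0,"y":0,"z":0,"ax":0,"ay":0,"az":0}]}' 50
python3 -c "
from h import *
go([.567,-.1838,.094],68)"
```

```text
t: 5.7
tcp_pos: [0.5663, -0.1833, 0.093]
eef_rot: [0.592, 3.085, 0.001]
wrist_force: [-1.6, 5.2, 9.1]
grip_width: 0.0388
grip_force: 49.0
xyz [-0.8 -0.2 -1. ] rot [0.05 0.03 0.26] F [-1.6  5.2  9.1] tcp [ 0.5663 -0.1833  0.093 ] t 5.7
```

```bash
python3 -m handwheel '{"plan":[{"claw":0.3,"x":0,"y":0.4,"z":2,"ax":0,"ay":0,"az":0},{"claw":0.3,"x":0,"y":0.4,"z":4,"ax":0,"ay":0,"az":0},{"claw":0.3,"x":0,"y":0.4,"z":6,"ax":0,"ay":0,"az":0},{"claw":0.3,"x":0,"y":0.4,"z":8,"ax":0,"ay":0,"az":0},{"claw":0.3,"x":0,"y":0.4,"z":8,"ax":0,"ay":0,"az":0}]}' 60
python3 -m handwheel '{"plan":[{"claw":0.3,"x":0,"y":0,"z":1,"ax":0,"ay":0,"az":0},{"claw":0.3,"x":0,"y":0,"z":2,"ax":0,"ay":0,"az":0},{"claw":0.3,"x":0,"y":0,"z":2,"ax":0,"ay":0,"az":0}]}'
```

```text
t: 6.2
tcp_pos: [0.5664, -0.1833, 0.0844]
eef_rot: [0.593, 3.084, 0.0]
wrist_force: [3.8, 0.8, -0.4]
grip_width: 0.0386
grip_force: 60.2
t: 6.5
tcp_pos: [0.5663, -0.1833, 0.082]
eef_rot: [0.593, 3.085, -0.0]
wrist_force: [6.4, 0.5, -7.0]
grip_width: 0.0386
grip_force: 61.0
```

```bash
python3 -m handwheel '{"plan":[{"claw":0.3,"x":0,"y":0,"z":1,"ax":0,"ay":0,"az":0},{"claw":0.3,"x":0,"y":0,"z":2,"ax":0,"ay":0,"az":0},{"claw":0.3,"x":0,"y":0,"z":2,"ax":0,"ay":0,"az":0}]}'
```

```text
t: 6.8
tcp_pos: [0.5664, -0.1833, 0.0811]
eef_rot: [0.593, 3.084, 0.001]
wrist_force: [0.4, 3.8, 13.0]
grip_width: 0.0385
grip_force: 63.3
```

```bash
python3 -m handwheel '{"plan":[{"claw":-1,"x":0,"y":0,"z":1,"ax":0,"ay":0,"az":0},{"claw":-1,"x":0,"y":0,"z":1,"ax":0,"ay":0,"az":0},{"claw":-1,"x":0,"y":0,"z":1,"ax":0,"ay":0,"az":0},{"claw":-1,"x":0,"y":0,"z":1,"ax":0,"ay":0,"az":0},{"claw":-1,"x":0,"y":0,"z":-45,"ax":0,"ay":0,"az":0},{"claw":-1,"x":0,"y":0,"z":-95,"ax":0,"ay":0,"az":0},{"claw":-1,"x":0,"y":0,"z":-95,"ax":0,"ay":0,"az":0},{"claw":-1,"x":0,"y":0,"z":-95,"ax":0,"ay":0,"az":0}]}'
python3 - <<'E'
from h import *
arm.camera("wrist")
n="wrist";M=cam(n);im=arm.camera(n)
d=arm.silhouettes("sleeve",n)[0];e=ext(d["extent"]);print(d["confidence"],d["extent"])
x,y=int(e[0]-10),int(e[1]-30)
cv2.imwrite("pics/w4.png",cv2.resize(im[y:int(e[3]+12),x:int(e[2]+10)],None,fx=4,fy=4,interpolation=3)); print(x,y,M)
print(arm.observe()["tcp_pos"])
E
```

```text
t: 7.6
tcp_pos: [0.5664, -0.1834, 0.1763]
eef_rot: [0.593, 3.083, 0.0]
wrist_force: [-0.1, 0.5, -0.1]
grip_width: 0.0859
grip_force: 0.0
0.72 [322.1, 240.9, 72.7, 64.4]
275 178 (array([[392.6579166 ,   0.        , 322.87027921],
       [  0.        , 392.6579166 , 238.0551504 ],
       [  0.        ,   0.        ,   1.        ]]), array([[ 3.70792432e-01,  9.28715726e-01, -2.68870755e-04],
       [ 8.77832445e-01, -3.50382593e-01,  3.26561230e-01],
       [ 3.03188343e-01, -1.21322456e-01, -9.45176010e-01]]), array([-0.03934188, -0.57910734,  0.11795838]))
[ 0.56545969 -0.18320543  0.17427433]
```

View pics/w4.png

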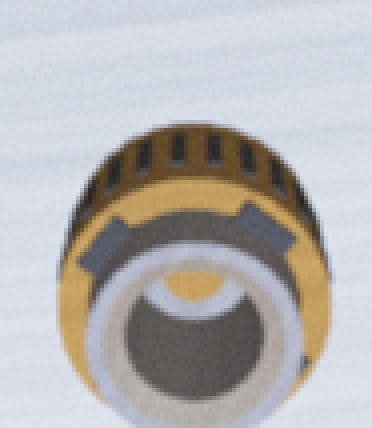

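```bash
python3 - <<'E'
from h import *
x=np.array([.17,.985,0])
go(np.array([.567,-.1838,.178])-x*.0846,-10)
print(arm.observe()["qpos"].round(2))
E
```

```text
xyz [-19.2 -82.7  -3.7] rot [-9.000e-02 -6.000e-02  7.823e+01] F [ 0.2 -0.1 -0. ] tcp [ 0.5655 -0.1832  0.1743] t 7.75
[-0.15  0.49  0.54  1.77 -0.3   0.96  1.71]
```

```bash
python3 -m handwheel '{"plan":[{"claw":-1,"x":-19,"y":-30,"z":-4,"ax":0,"ay":0,"az":8},{"claw":-1,"x":-19,"y":-60,"z":-4,"ax":0,"ay":0,"az":16},{"claw":-1,"x":-19,"y":-83,"z":-4,"ax":0,"ay":0,"az":24},{"claw":-1,"x":-19,"y":-83,"z":-4,"ax":0,"ay":0,"az":32},{"claw":-1,"x":-19,"y":-83,"z":-4,"ax":0,"ay":0,"az":40},{"claw":-1,"x":-19,"y":-83,"z":-4,"ax":0,"ay":0,"az":48},{"claw":-1,"x":-19,"y":-83,"z":-4,"ax":0,"ay":0,"az":56},{"claw":-1,"x":-19,"y":-83,"z":-4,"ax":0,"ay":0,"az":64},{"claw":-1,"x":-19,"y":-83,"z":-4,"ax":0,"ay":0,"az":72},{"claw":-1,"x":-19,"y":-83,"z":-4,"ax":0,"ay":0,"az":78},{"claw":-1,"x":-19,"y":-83,"z":-4,"ax":0,"ay":0,"az":78},{"claw":-1,"x":-19,"y":-83,"z":-4,"ax":0,"ay":0,"az":78},{"claw":-1,"x":-19,"y":-83,"z":-4,"ax":0,"ay":0,"az":78},{"claw":-1,"x":-19,"y":-83,"z":-4,"ax":0,"ay":0,"az":78}]}'
cat >> h.py <<'E'
def over(o,zs,fn,near=None):
    "vertical view: position of o from its extent centre and Hough circles"
    n="wrist";T=[]
    for i in range(3):
        M=cam(n);tc=arm.observe()["tcp_pos"];im=arm.camera(n)
        D=arm.silhouettes(o,n); D=D if near is None else sorted(D,key=lambda d:np.hypot(*(np.array(d["extent"][:2])-near)))
        d=D[0]; print("tcp",tc.round(4),d["confidence"],d["extent"],"->",[ray(n,d["extent"][:2],z,M)[:2].round(4).tolist() for z in zs],"vert px",proj(n,(-M[1].T@M[2])-[0,0,.2],M).round(1))
    cv2.imwrite(fn,im);x,y,w,h=d["extent"];x0,y0=int(max(x-w,0)),int(max(y-h,0));c=im[y0:int(y+h),x0:int(x+w)]
    g=cv2.GaussianBlur(cv2.cvtColor(cv2.resize(c,None,fx=4,fy=4,interpolation=2),6),(5,5),0)
    for r0,r1 in((30,60),(60,90),(90,115),(115,170)):
        H=cv2.HoughCircles(g,3,1.5,300,param1=120,param2=.5,minRadius=r0,maxRadius=r1)
        H2=cv2.HoughCircles(g,cv2.HOUGH_GRADIENT,1,300,param1=100,param2=20,minRadius=r0,maxRadius=r1)
        for q in(H,H2):
            if q is not None: a=q[0][0]; print("circle",(a[:2]/4+[x0,y0]).round(2),"r",a[2]/4)
E
python3 - <<'E'
from h import *
over("sleeve",(.105,),"pics/v1.png")
E
```

```text
t: 9.15
tcp_pos: [0.5528, -0.2676, 0.1792]
eef_rot: [-2.401, -2.026, 0.0]
wrist_force: [0.8, -0.5, 0.5]
grip_width: 0.0851
grip_force: 0.0
tcp [ 0.5528 -0.2676  0.1792] 0.97 [319.9, 100.0, 78.3, 83.7] -> [[0.5653, -0.1834]] vert px [322.7 102.4]
tcp [ 0.5528 -0.2676  0.1794] 0.68 [319.9, 98.5, 75.3, 86.4] -> [[0.5655, -0.1828]] vert px [322.7 102.4]
tcp [ 0.5529 -0.2676  0.1794] 0.96 [317.5, 98.8, 74.4, 83.2] -> [[0.5644, -0.1827]] vert px [322.7 102.3]
circle [321.94 104.44] r 14.775
circle [380.38 177.12] r 7.9
circle [319.31 101.06] r 18.975
circle [317.62  99.62] r 21.175
circle [315.94  93.19] r 25.4625
circle [315.38 104.88] r 24.9
circle [315.56  98.81] r 34.2625
circle [318.62  96.38] r 38.45
```

```bash
cat >> h.py <<'E'
def rect(fn,out,eef_rot=None):
    "virtual camera looking straight down; nadir at (320,240), focal 1600 px"
    K,R,t=cam("wrist"); up=R@np.array([0,0,1.]); z=-up; x=np.array([1,0,0.]); x-=z*(x@z); x/=np.linalg.norm(x); y=np.cross(z,x)
    V=np.stack([x,y,z]); Kv=np.array([[1600,0,320],[0,1600,240],[0,0,1.]]); H=Kv@V@np.linalg.inv(K)
    im=cv2.warpPerspective(cv2.imread(fn),H,(640,480),flags=cv2.INTER_CUBIC); cv2.imwrite(out,im)
    print("virtual axes in world",(R.T@V.T).T.round(3).tolist(),"cam",(-R.T@t).round(4)); return im
E
python3 - <<'E'
from h import *
im=rect("pics/v1.png","pics/v1r.png")
E
```

```text
virtual axes in world [[0.986, -0.17, -0.0], [-0.17, -0.986, 0.0], [-0.0, 0.0, -1.0]] cam [ 0.5666 -0.1847  0.3048]
```

View pics/v1r.png

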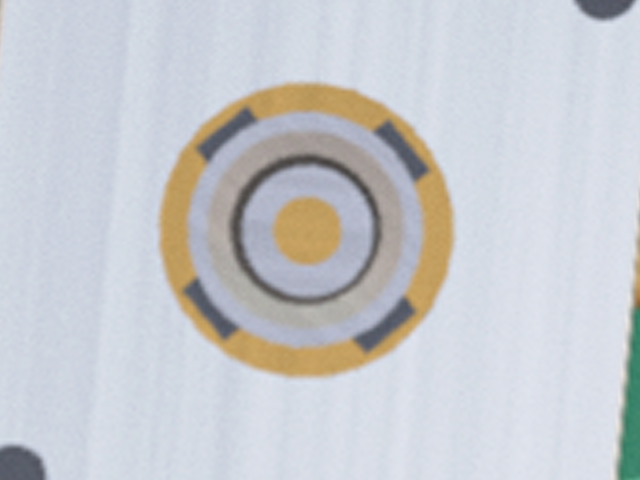

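```bash
python3 -c "
from h import *
go([.5226,.0825,.1794],-10)"
```

```text
xyz [339.9 -89.2  -0. ] rot [0.01 0.   0.24] F [-0.1  0.4  1. ] tcp [ 0.5529 -0.2676  0.1794] t 9.45
```

```bash
python3 -m handwheel '{"plan":[{"claw":-1,"x":20,"y":-5,"z":0,"ax":0,"ay":0,"az":0},{"claw":-1,"x":340,"y":-89,"z":0,"ax":0,"ay":0,"az":0},{"claw":-1,"x":340,"y":-89,"z":0,"ax":0,"ay":0,"az":0},{"claw":-1,"x":340,"y":-89,"z":0,"ax":0,"ay":0,"az":0},{"claw":-1,"x":340,"y":-89,"z":0,"ax":0,"ay":0,"az":0},{"claw":-1,"x":340,"y":-89,"z":0,"ax":0,"ay":0,"az":0},{"claw":-1,"x":340,"y":-89,"z":0,"ax":0,"ay":0,"az":0},{"claw":-1,"x":340,"y":-89,"z":0,"ax":0,"ay":0,"az":0},{"claw":-1,"x":340,"y":-89,"z":0,"ax":0,"ay":0,"az":0},{"claw":-1,"x":340,"y":-89,"z":0,"ax":0,"ay":0,"az":0},{"claw":-1,"x":340,"y":-89,"z":0,"ax":0,"ay":0,"az":0},{"claw":-1,"x":340,"y":-89,"z":0,"ax":0,"ay":0,"az":0},{"claw":-1,"x":340,"y":-89,"z":0,"ax":0,"ay":0,"az":0},{"claw":-1,"x":340,"y":-89,"z":0,"ax":0,"ay":0,"az":0}]}'
python3 - <<'E'
from h import *
over("sensor",(.075,),"pics/v2.png",(322,102))
im=rect("pics/v2.png","pics/v2r.png")
hsv=cv2.cvtColor(im,cv2.COLOR_BGR2HSV)
m=((hsv[...,0]<10)|(hsv[...,0]>170))&(hsv[...,1]>130)&(hsv[...,2]>60)
c=max(cv2.findContours(m.astype(np.uint8),0,1)[0],key=cv2.contourArea);print("red",cv2.minEnclosingCircle(c),cv2.boundingRect(c))
E
```

```text
t: 10.85
tcp_pos: [0.523, 0.082, 0.1793]
eef_rot: [2.404, 2.023, -0.0]
wrist_force: [0.3, -0.4, 1.0]
grip_width: 0.0857
grip_force: 0.0
tcp [0.523  0.082  0.1793] 0.8 [321.1, 96.0, 53.9, 56.1] -> [[0.5365, 0.1683]] vert px [322.7 102.3]
tcp [0.5229 0.0823 0.1793] 0.63 [320.7, 98.7, 51.8, 60.5] -> [[0.536, 0.1672]] vert px [322.7 102.3]
tcp [0.5229 0.0825 0.1793] 0.76 [319.6, 96.4, 49.2, 58.8] -> [[0.5355, 0.1687]] vert px [322.7 102.3]
virtual axes in world [[0.985, -0.17, 0.0], [-0.17, -0.985, -0.0], [0.0, 0.0, -1.0]] cam [0.5367 0.1655 0.3047]
red ((309.8884582519531, 219.27183532714844), 103.67695617675781) (208, 117, 206, 205)
```

View pics/v2r.png

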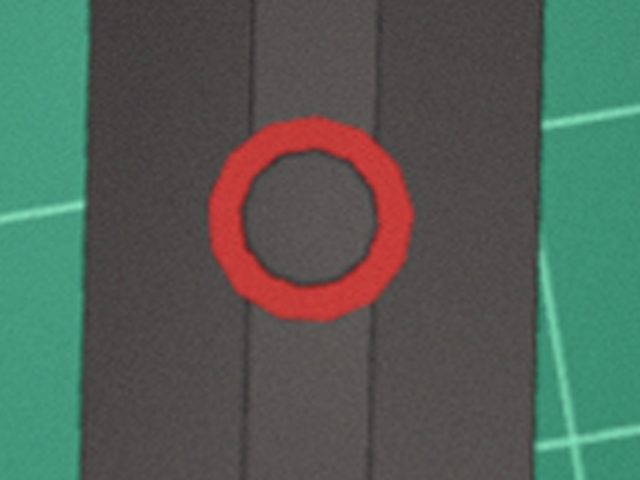

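```bash
python3 -c "
from h import *
for n,L in(('scene',((402,248),(331,240),(285,271),(358,266))),('side',((361,293),(317,240),(254,234),(295,273)))):
  for u in L: print(n,u,ray(n,u,.05 if u not in((358,266),(295,273)) else .072).round(3))
go([.5359,.1685,.070],-10.5)"
```

```text
scene (402, 248) [0.43  0.188 0.05 ]
scene (331, 240) [0.509 0.081 0.05 ]
scene (285, 271) [0.623 0.077 0.05 ]
scene (358, 266) [0.539 0.172 0.072]
side (361, 293) [0.429 0.184 0.05 ]
side (317, 240) [0.509 0.08  0.05 ]
side (254, 234) [0.621 0.075 0.05 ]
side (295, 273) [0.537 0.168 0.072]
xyz [ 86.9  -1.8 109.3] rot [-0.    0.01  0.72] F [-0.4 -0.7  0.8] tcp [0.5229 0.0826 0.1793] t 11.15
```

```bash
python3 -m handwheel '{"plan":[{"claw":-1,"x":40,"y":-2,"z":0,"ax":0,"ay":0,"az":0.7},{"claw":-1,"x":87,"y":-2,"z":0,"ax":0,"ay":0,"az":0.7},{"claw":-1,"x":87,"y":-2,"z":0,"ax":0,"ay":0,"az":0.7},{"claw":-1,"x":87,"y":-2,"z":40,"ax":0,"ay":0,"az":0.7},{"claw":-1,"x":87,"y":-2,"z":80,"ax":0,"ay":0,"az":0.7},{"claw":-0.3,"x":87,"y":-2,"z":109,"ax":0,"ay":0,"az":0.7},{"claw":0,"x":87,"y":-2,"z":109,"ax":0,"ay":0,"az":0.7},{"claw":0.1,"x":87,"y":-2,"z":109,"ax":0,"ay":0,"az":0.7},{"claw":0.1,"x":87,"y":-2,"z":109,"ax":0,"ay":0,"az":0.7}]}' 30
python3 -c "
from h import *
go([.5359,.1685,.070],-10.5)"
```

```text
t: 12.05
tcp_pos: [0.5366, 0.1689, 0.072]
eef_rot: [2.414, 2.009, 0.003]
wrist_force: [-0.2, -0.1, -0.5]
grip_width: 0.0381
grip_force: 0.0
xyz [-0.5 -0.6  2. ] rot [ 0.1  -0.06  0.02] F [-0.2 -0.1 -0.5] tcp [0.5366 0.1689 0.072 ] t 12.05
```

```bash
python3 -m handwheel '{"plan":[{"claw":0.2,"x":-0.5,"y":-0.5,"z":2,"ax":0,"ay":0,"az":0},{"claw":0.3,"x":-0.5,"y":-0.5,"z":2,"ax":0,"ay":0,"az":0},{"claw":0.6,"x":-0.5,"y":-0.5,"z":2,"ax":0,"ay":0,"az":0},{"claw":0.6,"x":-0.5,"y":-0.5,"z":2,"ax":0,"ay":0,"az":0},{"claw":0.6,"x":-0.5,"y":-0.5,"z":2,"ax":0,"ay":0,"az":0}]}' 60
python3 -c "
from h import *
go([.5359,.1685,.070],-10.5)"
```

```text
t: 12.55
tcp_pos: [0.5354, 0.1686, 0.0692]
eef_rot: [-2.415, -2.009, -0.002]
wrist_force: [-3.1, -0.2, 10.2]
grip_width: 0.0266
grip_force: 58.3
xyz [ 0.   0.5 -0.8] rot [ 0.03 -0.05  0.03] F [-3.1 -0.2 10.2] tcp [0.5354 0.1686 0.0692] t 12.55
```

```bash
python3 -m handwheel '{"plan":[{"claw":0.6,"x":0,"y":0,"z":-10,"ax":0,"ay":0,"az":0},{"claw":0.6,"x":0,"y":0,"z":-30,"ax":0,"ay":0,"az":0},{"claw":0.6,"x":0,"y":0,"z":-55,"ax":0,"ay":0,"az":0},{"claw":0.6,"x":0,"y":0,"z":-90,"ax":0,"ay":0,"az":0},{"claw":0.6,"x":0,"y":0,"z":-125,"ax":0,"ay":0,"az":0},{"claw":0.6,"x":0,"y":0,"z":-125,"ax":0,"ay":0,"az":0},{"claw":0.6,"x":0,"y":0,"z":-125,"ax":0,"ay":0,"az":0}]}'
python3 -c "
from h import *
go([.5648,-.1830,.194],-10.5)"
```

```text
t: 13.25
tcp_pos: [0.535, 0.1686, 0.1939]
eef_rot: [-2.414, -2.01, -0.002]
wrist_force: [-1.1, 0.0, -2.3]
grip_width: 0.0263
grip_force: 60.5
xyz [-340.4   93.1   -0.4] rot [ 0.03 -0.06  0.05] F [-1.1  0.  -2.3] tcp [0.535  0.1686 0.1939] t 13.25
```

```bash
python3 -m handwheel '{"plan":[{"claw":0.6,"x":-12,"y":3,"z":0,"ax":0,"ay":0,"az":0},{"claw":0.6,"x":-36,"y":10,"z":0,"ax":0,"ay":0,"az":0},{"claw":0.6,"x":-70,"y":19,"z":0,"ax":0,"ay":0,"az":0},{"claw":0.6,"x":-105,"y":29,"z":0,"ax":0,"ay":0,"az":0},{"claw":0.6,"x":-140,"y":38,"z":0,"ax":0,"ay":0,"az":0},{"claw":0.6,"x":-175,"y":48,"z":0,"ax":0,"ay":0,"az":0},{"claw":0.6,"x":-210,"y":57,"z":0,"ax":0,"ay":0,"az":0},{"claw":0.6,"x":-245,"y":67,"z":0,"ax":0,"ay":0,"az":0},{"claw":0.6,"x":-280,"y":77,"z":0,"ax":0,"ay":0,"az":0},{"claw":0.6,"x":-310,"y":85,"z":0,"ax":0,"ay":0,"az":0},{"claw":0.6,"x":-330,"y":90,"z":0,"ax":0,"ay":0,"az":0},{"claw":0.6,"x":-340,"y":93,"z":0,"ax":0,"ay":0,"az":0},{"claw":0.6,"x":-340,"y":93,"z":0,"ax":0,"ay":0,"az":0},{"claw":0.6,"x":-340,"y":93,"z":0,"ax":0,"ay":0,"az":0},{"claw":0.6,"x":-340,"y":93,"z":0,"ax":0,"ay":0,"az":0}]}'
python3 - <<'E'
from h import *
for i in range(3):
    go([.5648,-.1830,.169],-10.5);arm.camera("wrist")
E
```

```text
t: 14.75
tcp_pos: [0.5648, -0.1815, 0.1931]
eef_rot: [-2.413, -2.011, -0.0]
wrist_force: [1.0, 0.2, -2.9]
grip_width: 0.0267
grip_force: 60.5
xyz [-1.5  0.3 24.1] rot [-0.03 -0.03  0.11] F [ 1.   0.2 -2.9] tcp [ 0.5648 -0.1815  0.1931] t 14.75
xyz [-1.4  0.2 24.1] rot [-0.02 -0.02  0.12] F [ 0.8  0.1 -3.2] tcp [ 0.5649 -0.1816  0.1931] t 14.8
xyz [-1.2  0.1 24.2] rot [-0.01 -0.02  0.11] F [-0.3 -0.  -2.1] tcp [ 0.5649 -0.1818  0.1932] t 14.85
```

```bash
python3 -m handwheel '{"plan":[{"claw":0.6,"x":-1.2,"y":0,"z":8,"ax":0,"ay":0,"az":0},{"claw":0.6,"x":-1.2,"y":0,"z":18,"ax":0,"ay":0,"az":0},{"claw":0.6,"x":-1.2,"y":0,"z":20,"ax":0,"ay":0,"az":0},{"claw":0.6,"x":-1.2,"y":0,"z":20,"ax":0,"ay":0,"az":0}]}'
python3 -m handwheel '{"plan":[{"claw":0.6,"x":0,"y":0,"z":2,"ax":0,"ay":0,"az":0},{"claw":0.6,"x":0,"y":0,"z":4,"ax":0,"ay":0,"az":0},{"claw":0.6,"x":0,"y":0,"z":4,"ax":0,"ay":0,"az":0}]}'
python3 -c "
from h import *
go([.5648,-.1830,.169],-10.5)"
```

```text
t: 15.3
tcp_pos: [0.5642, -0.1841, 0.1726]
eef_rot: [-2.415, -2.009, 0.001]
wrist_force: [-1.0, -0.3, -2.3]
grip_width: 0.0261
grip_force: 60.4
t: 15.6
tcp_pos: [0.5645, -0.1841, 0.1692]
eef_rot: [-2.415, -2.009, 0.0]
wrist_force: [-0.2, -0.4, -3.0]
grip_width: 0.0268
grip_force: 60.4
xyz [1.1 0.1 0.2] rot [-0.01  0.    0.03] F [-0.2 -0.4 -3. ] tcp [ 0.5645 -0.1841  0.1692] t 15.6
```

```bash
python3 -m handwheel '{"plan":[{"claw":0.6,"x":1,"y":0.1,"z":0,"ax":0,"ay":0,"az":0},{"claw":0.6,"x":1,"y":0.1,"z":1,"ax":0,"ay":0,"az":0},{"claw":0.6,"x":1,"y":0.1,"z":2,"ax":0,"ay":0,"az":0},{"claw":0.6,"x":1,"y":0.1,"z":3,"ax":0,"ay":0,"az":0},{"claw":0.6,"x":1,"y":0.1,"z":3,"ax":0,"ay":0,"az":0}]}'
python3 -c "
from h import *
go([.5648,-.1830,.169],-10.5)"
python3 -m handwheel '{"plan":[{"claw":0.6,"x":0,"y":0,"z":1,"ax":0,"ay":0,"az":0},{"claw":0.6,"x":0,"y":0,"z":2,"ax":0,"ay":0,"az":0},{"claw":0.6,"x":0,"y":0,"z":2,"ax":0,"ay":0,"az":0}]}'
python3 -c "
from h import *
go([.5648,-.1830,.169],-10.5)"
```

```text
t: 16.1
tcp_pos: [0.5648, -0.1831, 0.1662]
eef_rot: [-2.415, -2.009, 0.0]
wrist_force: [-0.2, 0.5, -2.3]
grip_width: 0.0267
grip_force: 60.4
xyz [ 0.1  0.  -2.8] rot [-0.01  0.01  0.02] F [-0.2  0.5 -2.3] tcp [ 0.5648 -0.1831  0.1662] t 16.1
t: 16.4
tcp_pos: [0.5648, -0.1831, 0.1642]
eef_rot: [-2.415, -2.009, 0.0]
wrist_force: [0.3, -0.2, -2.1]
grip_width: 0.0268
grip_force: 60.4
xyz [ 0.1  0.  -4.8] rot [-0.01  0.01  0.02] F [ 0.3 -0.2 -2.1] tcp [ 0.5648 -0.1831  0.1642] t 16.4
```

```bash
for i in 1; do :; done; python3 -m handwheel '{"plan":[{"claw":0.6,"x":0,"y":0,"z":1,"ax":0,"ay":0,"az":0},{"claw":0.6,"x":0,"y":0,"z":2,"ax":0,"ay":0,"az":0},{"claw":0.6,"x":0,"y":0,"z":2,"ax":0,"ay":0,"az":0}]}' | grep -E 'pos|force'
python3 -m handwheel '{"plan":[{"claw":0.6,"x":0,"y":0,"z":1,"ax":0,"ay":0,"az":0},{"claw":0.6,"x":0,"y":0,"z":2,"ax":0,"ay":0,"az":0},{"claw":0.6,"x":0,"y":0,"z":2,"ax":0,"ay":0,"az":0}]}'| grep -E 'pos|force'
```

```text
tcp_pos: [0.5648, -0.1831, 0.1622]
wrist_force: [-0.2, 0.0, -2.9]
grip_force: 60.4
tcp_pos: [0.5647, -0.1831, 0.1602]
wrist_force: [-0.4, 0.3, -2.3]
grip_force: 60.4
```

```bash
python3 -m handwheel '{"plan":[{"claw":0.6,"x":0,"y":0,"z":1,"ax":0,"ay":0,"az":0},{"claw":0.6,"x":0,"y":0,"z":2,"ax":0,"ay":0,"az":0},{"claw":0.6,"x":0,"y":0,"z":2,"ax":0,"ay":0,"az":0}]}'| grep -E 'pos|force'
```

```text
tcp_pos: [0.5647, -0.1831, 0.1582]
wrist_force: [-0.3, -0.0, -2.9]
grip_force: 60.4
```

```bash
python3 -m handwheel '{"plan":[{"claw":0.6,"x":0,"y":0,"z":1,"ax":0,"ay":0,"az":0},{"claw":0.6,"x":0,"y":0,"z":2,"ax":0,"ay":0,"az":0},{"claw":0.6,"x":0,"y":0,"z":3,"ax":0,"ay":0,"az":0},{"claw":0.6,"x":0,"y":0,"z":3,"ax":0,"ay":0,"az":0}]}'| grep -E 'pos|force'
python3 -m handwheel '{"plan":[{"claw":0.6,"x":0,"y":0,"z":1,"ax":0,"ay":0,"az":0},{"claw":0.6,"x":0,"y":0,"z":2,"ax":0,"ay":0,"az":0},{"claw":0.6,"x":0,"y":0,"z":2,"ax":0,"ay":0,"az":0}]}'| grep -E 'pos|force'
```

```text
tcp_pos: [0.5647, -0.1831, 0.1552]
wrist_force: [0.3, 0.6, -2.2]
grip_force: 60.4
tcp_pos: [0.5647, -0.1831, 0.1532]
wrist_force: [-0.3, -0.3, -2.9]
grip_force: 60.4
```

```bash
python3 -m handwheel '{"plan":[{"claw":0.6,"x":0,"y":0,"z":1,"ax":0,"ay":0,"az":0},{"claw":0.6,"x":0,"y":0,"z":2,"ax":0,"ay":0,"az":0},{"claw":0.6,"x":0,"y":0,"z":3,"ax":0,"ay":0,"az":0},{"claw":0.6,"x":0,"y":0,"z":3,"ax":0,"ay":0,"az":0}]}'| grep -E 'pos|force'
```

```text
tcp_pos: [0.5648, -0.1831, 0.1502]
wrist_force: [-0.6, -0.8, -2.4]
grip_force: 60.4
```

```bash
python3 -m handwheel '{"plan":[{"claw":0.6,"x":0,"y":0,"z":1,"ax":0,"ay":0,"az":0},{"claw":0.6,"x":0,"y":0,"z":2,"ax":0,"ay":0,"az":0},{"claw":0.6,"x":0,"y":0,"z":3,"ax":0,"ay":0,"az":0},{"claw":0.6,"x":0,"y":0,"z":3,"ax":0,"ay":0,"az":0}]}'| grep -E 'pos|force'
```

```text
tcp_pos: [0.5648, -0.1831, 0.1472]
wrist_force: [0.1, 0.9, -1.6]
grip_force: 60.4
```

```bash
python3 -m handwheel '{"plan":[{"claw":0.6,"x":0,"y":0,"z":1,"ax":0,"ay":0,"az":0},{"claw":0.6,"x":0,"y":0,"z":2,"ax":0,"ay":0,"az":0},{"claw":0.6,"x":0,"y":0,"z":3,"ax":0,"ay":0,"az":0},{"claw":0.6,"x":0,"y":0,"z":3,"ax":0,"ay":0,"az":0}]}'| grep -E 'pos|force'
```

```text
tcp_pos: [0.5648, -0.1831, 0.1442]
wrist_force: [0.3, 0.6, -2.9]
grip_force: 60.4
```

```bash
python3 -m handwheel '{"plan":[{"claw":0.6,"x":0,"y":0,"z":1,"ax":0,"ay":0,"az":0},{"claw":0.6,"x":0,"y":0,"z":2,"ax":0,"ay":0,"az":0},{"claw":0.6,"x":0,"y":0,"z":2,"ax":0,"ay":0,"az":0}]}'| grep -E 'pos|force'
```

```text
tcp_pos: [0.5647, -0.1831, 0.1422]
wrist_force: [-0.9, -0.4, -1.7]
grip_force: 60.4
```

Nose at about 78 mm; small steps now.

```bash
python3 -m handwheel '{"plan":[{"claw":0.6,"x":0,"y":0,"z":1,"ax":0,"ay":0,"az":0},{"claw":0.6,"x":0,"y":0,"z":2,"ax":0,"ay":0,"az":0},{"claw":0.6,"x":0,"y":0,"z":2,"ax":0,"ay":0,"az":0}]}'| grep -E 'pos|force'
```

```text
tcp_pos: [0.5648, -0.1831, 0.1402]
wrist_force: [-0.6, -0.4, -2.6]
grip_force: 60.4
```

```bash
python3 -m handwheel '{"plan":[{"claw":0.6,"x":0,"y":0,"z":1,"ax":0,"ay":0,"az":0},{"claw":0.6,"x":0,"y":0,"z":2,"ax":0,"ay":0,"az":0},{"claw":0.6,"x":0,"y":0,"z":2,"ax":0,"ay":0,"az":0}]}'| grep -E 'pos|force'
```

```text
tcp_pos: [0.5647, -0.1831, 0.1382]
wrist_force: [1.0, 0.3, -2.3]
grip_force: 60.4
```

```bash
python3 -m handwheel '{"plan":[{"claw":0.6,"x":0,"y":0,"z":1,"ax":0,"ay":0,"az":0},{"claw":0.6,"x":0,"y":0,"z":1,"ax":0,"ay":0,"az":0}]}'| grep -E 'pos|force'
```

```text
tcp_pos: [0.5648, -0.1831, 0.1372]
wrist_force: [-0.5, 0.1, -2.1]
grip_force: 60.4
```

```bash
python3 -m handwheel '{"plan":[{"claw":0.6,"x":0,"y":0,"z":1,"ax":0,"ay":0,"az":0},{"claw":0.6,"x":0,"y":0,"z":1,"ax":0,"ay":0,"az":0}]}'| grep -E 'pos|force'
```

```text
tcp_pos: [0.5648, -0.1832, 0.1365]
wrist_force: [-0.9, 0.2, 2.1]
grip_force: 60.8
```

```bash
python3 -m handwheel '{"plan":[{"claw":0.6,"x":0,"y":0,"z":1,"ax":0,"ay":0,"az":0},{"claw":0.6,"x":0,"y":0,"z":1,"ax":0,"ay":0,"az":0}]}'| grep -E 'pos|force'
```

```text
tcp_pos: [0.5649, -0.1832, 0.1355]
wrist_force: [-1.8, 1.2, 5.0]
grip_force: 61.1
```

```bash
python3 -m handwheel '{"plan":[{"claw":0.6,"x":0,"y":0,"z":1,"ax":0,"ay":0,"az":0},{"claw":0.6,"x":0,"y":0,"z":1,"ax":0,"ay":0,"az":0}]}'| grep -E 'pos|force'
```

```text
tcp_pos: [0.5649, -0.1831, 0.1343]
wrist_force: [0.1, -0.3, 0.8]
grip_force: 61.0
```

```bash
python3 -m handwheel '{"plan":[{"claw":0.6,"x":0,"y":0,"z":0.5,"ax":0,"ay":0,"az":0},{"claw":0.6,"x":0,"y":0,"z":0.5,"ax":0,"ay":0,"az":0}]}'| grep -E 'pos|force'
```

```text
tcp_pos: [0.5648, -0.1831, 0.1337]
wrist_force: [1.1, -0.1, -0.1]
grip_force: 60.8
```

```bash
python3 -m handwheel '{"plan":[{"claw":0.6,"x":0,"y":0,"z":0.5,"ax":0,"ay":0,"az":0},{"claw":0.6,"x":0,"y":0,"z":0.5,"ax":0,"ay":0,"az":0}]}'| grep -E 'pos|force'
```

```text
tcp_pos: [0.5647, -0.183, 0.1331]
wrist_force: [0.4, 0.4, -2.4]
grip_force: 60.6
```

```bash
python3 -m handwheel '{"plan":[{"claw":0.6,"x":0,"y":0,"z":0.5,"ax":0,"ay":0,"az":0},{"claw":0.6,"x":0,"y":0,"z":0.5,"ax":0,"ay":0,"az":0}]}'| grep -E 'pos|force'
```

```text
tcp_pos: [0.5647, -0.1831, 0.1327]
wrist_force: [0.2, -0.2, -2.9]
grip_force: 60.6
```

```bash
python3 -m handwheel '{"plan":[{"claw":0.6,"x":0,"y":0,"z":-1,"ax":0,"ay":0,"az":0},{"claw":0.6,"x":0,"y":0,"z":-2,"ax":0,"ay":0,"az":0},{"claw":0.6,"x":0,"y":0,"z":-2.7,"ax":0,"ay":0,"az":0},{"claw":0.6,"x":0,"y":0,"z":-2.7,"ax":0,"ay":0,"az":0}]}'| grep -E 'pos|force'
```

```text
tcp_pos: [0.5646, -0.183, 0.1349]
wrist_force: [3.6, -1.5, -17.8]
grip_force: 60.9
```

Locked: the upward tug meets resistance (about 15 N) after the play. Ease back down, release, and rise.

```bash
python3 -m handwheel '{"plan":[{"claw":0.6,"x":0,"y":0,"z":1.5,"ax":0,"ay":0,"az":0},{"claw":0.6,"x":0,"y":0,"z":1.5,"ax":0,"ay":0,"az":0},{"claw":0.2,"x":0,"y":0,"z":1.5,"ax":0,"ay":0,"az":0},{"claw":-0.3,"x":0,"y":0,"z":1.5,"ax":0,"ay":0,"az":0},{"claw":-1,"x":0,"y":0,"z":1.5,"ax":0,"ay":0,"az":0},{"claw":-1,"x":0,"y":0,"z":1.5,"ax":0,"ay":0,"az":0},{"claw":-1,"x":0,"y":0,"z":1.5,"ax":0,"ay":0,"az":0},{"claw":-1,"x":0,"y":0,"z":-30,"ax":0,"ay":0,"az":0},{"claw":-1,"x":0,"y":0,"z":-80,"ax":0,"ay":0,"az":0},{"claw":-1,"x":0,"y":0,"z":-130,"ax":0,"ay":0,"az":0},{"claw":-1,"x":0,"y":0,"z":-130,"ax":0,"ay":0,"az":0},{"claw":-1,"x":0,"y":0,"z":-130,"ax":0,"ay":0,"az":0}]}'
python3 - <<'E'
from h import *
b=arm.camera("side");w=arm.camera("wrist")
c=lambda i,f:cv2.resize(i,(400,600)) 
l=cv2.resize(b[70:220,225:375],(400,400),interpolation=2); r=cv2.resize(w[30:430,120:520],(400,400),interpolation=2)
cv2.imwrite("pics/end.png",np.hstack([l,r]))
E
```

```text
t: 23.1
tcp_pos: [0.5651, -0.1831, 0.2664]
eef_rot: [2.414, 2.009, 0.002]
wrist_force: [-0.3, 0.6, -0.1]
grip_width: 0.0855
grip_force: 0.0
```

View pics/end.png

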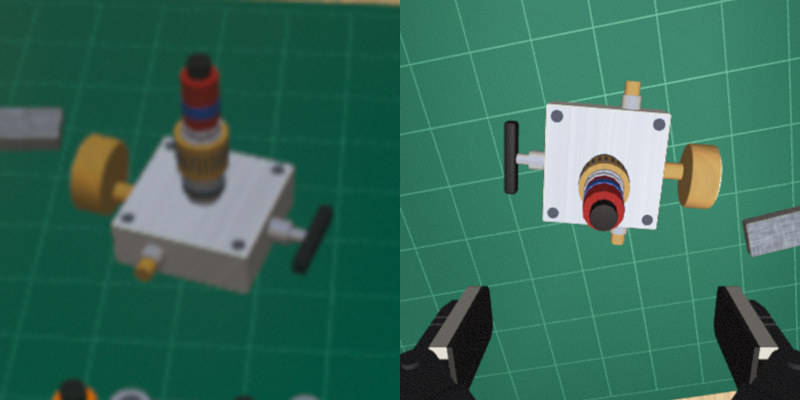

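The left panel shows the sensor upright in the coupler at about (200,110), with the brass sleeve fully forward under its flange at about (200,150). The right panel shows the fingers open and well clear.

```bash
python3 -c "
from rig import arm
print(arm.finish_job())"
```

```text
the job is handed in; nothing more can be done
None
```

The red sensor with the blue band is locked in the coupler with the sleeve snapped forward: an upward tug of about 15 N didn't free it. I let go and handed the job in at about 23 s, without touching the other plugs, the wrench or the cap.

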